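# Index the desk carousel to the memory stick

## Robot

A 6-joint arm with a two-finger parallel gripper is mounted at the origin on the work surface; the furniture and walls round the work are solid. World frame = base frame: x ahead of the robot, y to its left, z up, the work surface at z = 0. Lengths are in mm, angles in rad, forces in N, time in s.
With the tool pointing down it reaches from about 350 to 775 mm from the base axis. Payload 5.5 kg.
Tool frame: the origin (TCP) lies at the very end of the fingers, on their centre line; the grasp point (between the pads) lies 19 mm behind it (grip_depth is the distance from the TCP to the grasp point, in mm); x points along the fingers, z is the direction in which the jaws open and shut, and the axes are right-handed (so a half turn about x gives the same grasp; the last joint's range is limited). The gripper opens to 85 mm and grips with 20 to 120 N. Pads are 22 mm wide; open, the fingers measure 114 mm over their backs; the gripper's body (76 mm by 85 mm) begins 54 mm behind the grasp point. The pads swing forward as they close: fully open they stand 13 mm farther back than shut.
Start: joints at [1.026, 0.313, 0.046, 1.304, 0, 1.431], TCP at [226.483, 528.561, 231.323] pointing down, gripper open.
Joint ranges: [-2.76, 2.76], [-0.86, 1.69], [-1.03, 1.26], [-2.2, 2.34], [-1.47, 1.5], [-3.14, 3.14]. Speed limits (rad/s): [2.57, 2.57, 3.14, 3.14, 3.14, 3.14].

## Interface

Orientations are given as a unit quaternion [x, y, z, w].
In Python, from workcell import * gives the robot as it stands.
- The arm moves only by the shell command python3 -m jog 'ROWS' [OPENING] [FORCE]. ROWS is JSON, a list of rows, each a list of 2 entries, a list of its own where there are three numbers: the shift along the tool's x, y, z normalised to -1 to 1, where 1 is 50 cm, then the turn, a rotation vector about the tool's x, y, z normalised to -1 to 1, where 1 is 90 degrees. In form: [[[dx, dy, dz], [rx, ry, rz]], ...]. A call has 1 to 10 rows; each row is the pose to reach, as a shift and turn from the pose commanded when the call began, along the tool's axes at that moment; what a row does not reach only later rows make up. A row lasts 1/12 s, in which the tool goes at most 41.7 mm and 7.16 degrees, less where a joint would pass 70% of its speed; a pose out of reach is approached as far as the arm can. A call with a number of a shift or a turn outside -1 to 1 is refused whole. A call with a gripper value outside its range is refused whole. OPENING is the opening, from 0 (shut) to 1 (fully open), set as the call begins (- or left out, the last holds). The fingers move at their own pace and stop on an object; FORCE is the grip in N (left out, the last holds). Time passes only in rows, so rows that repeat a pose let the fingers close. It gives the time, the measured TCP pose, the force and the opening at its end, in the units of the state.
- get_obs(): the state, without advancing time (a new reading comes with each control period).
- capture(name): name is "side" or "top" or "wrist"; returns (picture, depth): 400x640x3 uint8, red, green, blue; 400x640 float32, mm along the optical axis (not along the pixel's ray), 0 where there is no reading.
- camera_model(name): a dict with "camera_matrix" (3x3 intrinsics, pixels), "world_from_camera" (4x4, takes a point from camera to world coordinates); the wrist camera has in their place "hand_eye" (4x4, takes a point from camera to tool coordinates, whose origin is the TCP and whose axes are the tool frame's). Camera axes: x right, y down, z forward; pixel columns grow to the right and rows downward; lengths in mm; the calibration is good to about 2 mm. The wrist camera is an equidistant fisheye: a pixel r from the principal point sees the ray r / f radians off the axis. A picture is of the moment at which its call begins: read the wrist's pose just before it. camera_model takes no time and is no camera call.
- sign_off(): hands the job in, once; it reports no verdict.
The state is a dict: "t": time; "q": joint angles; "dq": joint speeds; "joint_efforts": joint torques, N m; "position": TCP position; "tool_rot": TCP orientation; "wrist_force": force on the tool from outside, world axes, zero at the start; "wrist_torque": the same for the moment, N m; "grip_width": opening from 0.0 (shut) to 1.0 (fully open).
Only numpy, scipy, OpenCV 4.12 (cv2) and the standard library are available. Lean on these libraries where they do the work, as an engineer would, in place of code of your own. Each camera call takes 0.05 s, during which the arm holds its last target. There are 200 camera calls.

## Task

The white desk carousel with the blue handle on top clicks round in six steps. Turn it one click, in whichever direction is the short way, so that the compartment holding the black memory stick comes to the red pointer; leave it settled there in its click stop, with the stick still lying in its compartment, and let go.

Things in the scene. Friction and masses are not known exactly. Their poses are not given: they have to be found in the camera images.
- carousel (a joint): Turn of the white round carousel (190 mm across, vertical axis, rim 46 mm above the desk) on its fixed black foot; positive is anticlockwise from above, about 0 at the start. Six wedge-shaped compartments, click stops every 60 degrees (1.047 rad), endless. Within 30 degrees of a stop a spring pulls it there, to about 3 degrees; it takes about 0.14 N m to turn over into the next.
- handle (a point): Centre of the blue handle bar on the carousel's axis, 110 mm above the desk. The bar is 50 mm long (along this point's x axis), 16 mm thick (y axis) and 36 mm high (z 92 to 128 mm), on a neck 22 mm across, and turns with the carousel. Nothing else on the carousel is higher than 72 mm.
- pointer_place (a point): Centre, 31 mm above the desk, of the compartment place that the red pointer cone points at, 62 mm from the carousel's axis. Fixed to the foot; its x axis points level from the pointer to the carousel's axis. The compartment here at the start holds a small black binder clip.
- stick_center (a point): Centre of the memory stick, black with a silver plug, 16 x 53 x 8 mm (53 along its y axis), lying loose in one of the two compartments next to the pointer's, on either side, about 62 mm from the axis; its top is 35 mm above the desk. The other neighbour and the rear compartment hold black binder clips.
Mind the look-alikes: they are no part of the job. Leave any purple look-alike of the part that bears stick_center alone.

How it is judged:
By the outcome, as a careful person would: the job done as asked, in the order asked, and still so for the second after the job is handed in, with the robot touching nothing.
It also fails if it takes over 32 s, if anything falls off the work surface, if the arm or the gripper's body presses on something with over 40 N, if the wrist force passes 120 N, or if a joint passes its speed limit or range.

## Working session

There is one attempt and no reset: what is moved stays moved. The work goes in short steps, Python scripts to look and compute and a shell command to move; the robot and the scene stay as the last step left them, time stands still between calls to the robot, and variables do not carry over. Pictures are saved under pics/ and viewed, about 8 in all and at most 12, crops included, and the job is handed in when it is done.

```bash
mkdir -p pics; cat > h.py <<'E'
import numpy as np, cv2
from workcell import *
def snap(n,f):
    p,d=capture(n); cv2.imwrite('pics/'+f+'.png',p[:,:,::-1]); np.savez('pics/'+f,p=p,d=d); return p,d
def pts(n,d):
    m=camera_model(n);K=np.array(m['camera_matrix']);T=np.array(m['world_from_camera'])
    v,u=np.mgrid[:d.shape[0],:d.shape[1]]
    c=np.stack([(u-K[0,2])/K[0,0]*d,(v-K[1,2])/K[1,1]*d,d],-1)
    return c@T[:3,:3].T+T[:3,3]
E
python3 - <<'E'
from h import *
o=get_obs();print(o['t'],o['position'],o['tool_rot'],o['grip_width'])
for n in('top','side'): 
    p,d=snap(n,n+'0'); m=camera_model(n); print(np.round(m['camera_matrix'],1),np.round(m['world_from_camera'],3))
a=np.vstack([cv2.imread('pics/top0.png'),cv2.imread('pics/side0.png')])
p,d=np.load('pics/top0.npz')['p'],np.load('pics/top0.npz')['d']
P=pts('top',d);h=cv2.cvtColor(p,cv2.COLOR_RGB2HSV)
for nm,lo,hi in(('blue',(100,120,50),(125,255,255)),('red',(0,130,70),(8,255,255)),('red2',(172,130,70),(180,255,255))):
    mk=cv2.inRange(h,lo,hi);k,l,s,c=cv2.connectedComponentsWithStats(mk)
    for i in range(1,k):
        if s[i,4]>25: print(nm,s[i],c[i].round(1),np.median(P[l==i],0).round(1))
E
```

```text
0.0 [226.19542181 528.07331827 230.40374412] [-0.38956193  0.59089565  0.38900577  0.58971039] 1.0027504682891148
[[481.4   0.  319.2]
 [  0.  481.4 201.1]
 [  0.    0.    1. ]] [[ 2.200000e-02 -9.880000e-01  1.540000e-01  2.848460e+02]
 [-1.000000e+00 -2.100000e-02  8.000000e-03  1.556260e+02]
 [-5.000000e-03 -1.550000e-01 -9.880000e-01  1.107426e+03]
 [ 0.000000e+00  0.000000e+00  0.000000e+00  1.000000e+00]]
[[497.2   0.  326. ]
 [  0.  497.2 200.1]
 [  0.    0.    1. ]] [[-7.820000e-01  2.730000e-01 -5.600000e-01  1.116291e+03]
 [ 6.230000e-01  3.740000e-01 -6.870000e-01  9.766940e+02]
 [ 2.200000e-02 -8.860000e-01 -4.620000e-01  6.490080e+02]
 [ 0.000000e+00  0.000000e+00  0.000000e+00  1.000000e+00]]
red [ 58 139  19  22  91] [ 66.  148.2] [539.1 696.9 127.4]
red [ 49 157  28  15  97] [ 61.6 164.1] [518.4 738.6  65.8]
red [ 45 176  20   6  72] [ 53.5 178.1] [479.6 727.9 104.3]
red [ 117  221   45   54 1148] [137.7 250.2] [331.8 551.7  68.6]
red [255 266   8  10  51] [258.6 271.7] [291.4 293.3  45.3]
```

View pics/top0.png

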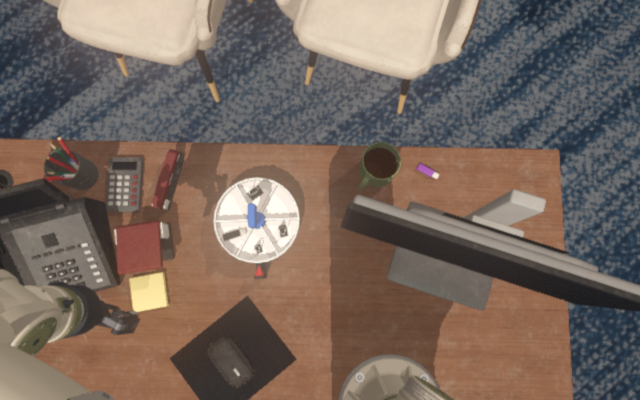

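View pics/side0.png

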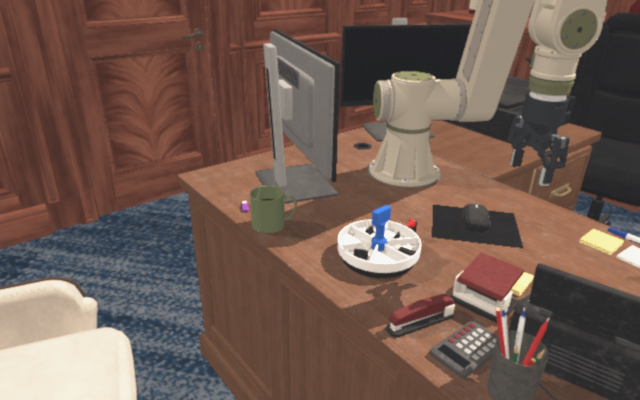

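The carousel is at about (257,220) in the top view, with the pointer at (259,270) on its robot side. A stick-like item lies at (232,236). I'll zoom in and measure.

```bash
cat > m.py <<'E'
from h import *
import sys
def meas(f):
    z=np.load('pics/'+f+'.npz');p,d=z['p'],z['d'];P=pts('top',d);h=cv2.cvtColor(p,cv2.COLOR_RGB2HSV)
    roi=np.zeros(d.shape,bool);roi[165:285,205:310]=1
    w=roi&(h[...,1]<60)&(h[...,2]>150)&(P[...,2]>30)&(P[...,2]<60)
    c=cv2.convexHull(np.argwhere(w)[:,::-1].astype(np.int32)); e=cv2.fitEllipse(c)
    m=camera_model('top');K=np.array(m['camera_matrix']);T=np.array(m['world_from_camera'])
    def ray(u,v,zz):
        r=T[:3,:3]@np.linalg.solve(K,[u,v,1]);return T[:3,3]+r*(zz-T[2,3])/r[2]
    print('rim',np.round(e,1),ray(*e[0],46).round(1))
    b=roi&(h[...,0]>100)&(h[...,0]<125)&(h[...,1]>120)
    t=b&(P[...,2]>118)
    print('blue',b.sum(),t.sum(),'z',np.percentile(P[b][:,2],[5,50,95]).round(1))
    r=cv2.minAreaRect(np.array([ray(u,v,128)[:2] for v,u in np.argwhere(t)],np.float32));print('bar top rect',np.round(r,1),P[t].mean(0).round(1))
    q=np.array([ray(u,v,128)[:2] for v,u in np.argwhere(t)]);U,S,V=np.linalg.svd(q-q.mean(0));print('bar axis deg',np.degrees(np.arctan2(V[0,1],V[0,0]))%180)
    R=roi&((h[...,0]<8)|(h[...,0]>172))&(h[...,1]>150)&(np.indices(d.shape)[0]>258);v,u=np.argwhere(R).mean(0);print('pointer',u,v,ray(u,v,30).round(1))
    k=ray(232,236,33);print('stick?',k.round(1))
if __name__=='__main__':
    f=sys.argv[1];meas(f);cv2.imwrite('pics/'+f+'z.png',cv2.resize(cv2.imread('pics/'+f+'.png')[165:285,200:310],None,fx=5,fy=5,interpolation=cv2.INTER_CUBIC))
E
python3 m.py top0
```

```text
Traceback (most recent call last):
  File "m.py", line 20, in <module>
    f=sys.argv[1];meas(f);cv2.imwrite('pics/'+f+'z.png',cv2.resize(cv2.imread('pics/'+f+'.png')[165:285,200:310],None,fx=5,fy=5,interpolation=cv2.INTER_CUBIC))
                  ~~~~^^^
  File "m.py", line 11, in meas
    print('rim',np.round(e,1),ray(*e[0],46).round(1))
                ~~~~~~~~^^^^^
ValueError: setting an array element with a sequence. The requested array has an inhomogeneous shape after 1 dimensions. The detected shape was (3,) + inhomogeneous part.
```

```bash
sed -i 's/np.round(e,1)/e/; s/np.round(r,1)/r/' m.py; python3 m.py top0
```

```text
rim ((256.47625732421875, 220.27638244628906), (84.133056640625, 85.4994888305664), 59.49092483520508) [404.8 302.8  46. ]Traceback (most recent call last):
  File "m.py", line 20, in <module>
    f=sys.argv[1];meas(f);cv2.imwrite('pics/'+f+'z.png',cv2.resize(cv2.imread('pics/'+f+'.png')[165:285,200:310],None,fx=5,fy=5,interpolation=cv2.INTER_CUBIC))
                  ~~~~^^^
  File "m.py", line 14, in meas
    print('blue',b.sum(),t.sum(),'z',np.percentile(P[b][:,2],[5,50,95]).round(1))
                                     ~~~~~~~~~~~~~^^^^^^^^^^^^^^^^^^^^^
    return _quantile_unchecked(
        a, q, axis, out, overwrite_input, method, keepdims, weights)
    return _ureduce(a,
                    func=_quantile_ureduce_func,
    ...<5 lines>...
                    overwrite_input=overwrite_input,
                    method=method)
    r = func(a, **kwargs)
    result = _quantile(arr,
                       quantiles=q,
    ...<2 lines>...
                       out=out,
                       weights=wgt)
    slices_having_nans = np.isnan(arr[-1, ...])
                                  ~~~^^^^^^^^^
IndexError: index -1 is out of bounds for axis 0 with size 0
```

```bash
python3 -c "
from h import *
z=np.load('pics/top0.npz');h=cv2.cvtColor(z['p'],cv2.COLOR_RGB2HSV)
print(z['p'][210:224:3,253],h[210:224:3,253],z['d'][210:224:3,253],pts('top',z['d'])[210:224:3,253])"
python3 - <<'E'
import cv2
cv2.imwrite('pics/top0z.png',cv2.resize(cv2.imread('pics/top0.png')[165:285,200:310],None,fx=5,fy=5,interpolation=cv2.INTER_CUBIC))
E
```

```text
[[125 148 203]
 [126 149 204]
 [126 150 204]
 [127 151 207]
 [127 152 207]] [[111  98 203]
 [111  98 204]
 [111  98 204]
 [111  99 207]
 [111  99 207]] [991.4185  992.6618  990.6239  986.3121  989.66327] [[416.87173218 299.78372663 125.78172883]
 [410.92751739 299.8344237  123.59448372]
 [404.57143886 299.4085504  124.660006  ]
 [397.9796197  298.65346277 127.98753394]
 [392.27268809 299.00973805 123.70636357]]
```

View pics/top0z.png

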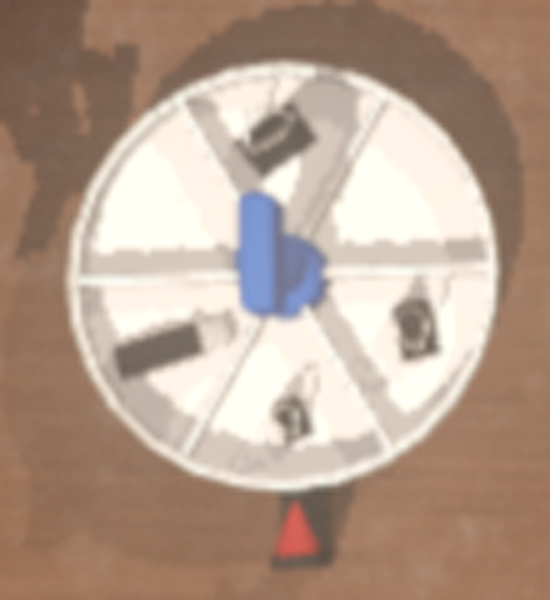

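The zoom shows the stick (dark with a light plug) at about 8 o'clock and the pointer at 6 o'clock. The move is therefore +60° (anticlockwise). The bar runs roughly along world x. Next I'll get the exact bar pose, the tool pose and the monitor clearance.

```bash
sed -i 's/>120)$/>70)/; s/\[\.\.\.,1\]>120/[...,1]>70/' m.py; python3 m.py top0
python3 - <<'E'
from h import *
from scipy.spatial.transform import Rotation as R
o=get_obs();print(R.from_quat(o['tool_rot']).as_matrix().round(3),o['q'].round(3) if hasattr(o['q'],'round') else o['q'])
P=pts('top',np.load('pics/top0.npz')['d']);s=P[195:310,340:480].reshape(-1,3);s=s[s[:,2]>100]
i=s[:,1]>s[:,1].max()-30;print(s[i].min(0),s[i].max(0),len(s)); print(s.min(0),s.max(0))
print(np.array(camera_model('wrist')['hand_eye']).round(3))
P=pts('side',np.load('pics/side0.npz')['d']);h=cv2.cvtColor(np.load('pics/side0.npz')['p'],cv2.COLOR_RGB2HSV)
b=(h[...,0]>100)&(h[...,0]<125)&(h[...,1]>120);b[:200]=0;b[:,:360]=0;b[:,400:]=0;b[260:]=0
q=P[b];print('side blue',len(q),q.min(0),q.max(0),q[q[:,2]>95].mean(0))
E
```

```text
rim ((256.47625732421875, 220.27638244628906), (84.133056640625, 85.4994888305664), 59.49092483520508) [404.8 302.8  46. ]
blue 198 154 z [ 47.5 125.2 128.3]
bar top rect ((405.218994140625, 303.094482421875), (47.67039108276367, 12.353909492492676), 2.464505195617676) [406.5 303.3 125.7]
bar axis deg 4.305725981869614
pointer 257.6666666666667 272.8888888888889 [289.5 297.4  30. ]
stick? [369.7 357.8  33. ]
[[-0.001 -0.919  0.394]
 [-0.001  0.394  0.919]
 [-1.     0.    -0.002]] [1.026 0.314 0.045 1.304 0.    1.431]
[ 284.84628494  155.62554485 1107.42630578] [ 284.84628494  155.62554485 1107.42630578] 5962
[ 284.84628494 -163.37258306  113.49970957] [ 410.16396931  155.62554485 1107.42630578]
[[   0.      -0.271    0.963 -142.34 ]
 [  -0.      -0.963   -0.271   68.715]
 [   1.      -0.      -0.      -0.744]
 [   0.       0.       0.       1.   ]]
side blue 507 [204.60891074 127.69620507  -4.87340074] [1116.29106608  976.69410695  649.00828193] [418.59720027 312.53097473 117.72852566]
```

```bash
python3 - <<'E'
from h import *
d=np.load('pics/top0.npz')['d'];P=pts('top',d);m=np.zeros(d.shape,bool);m[195:310,330:480]=1;m&=(d>0)
s=P[m&(P[...,2]>80)]
for a in range(250,450,20):
    q=s[(s[:,0]>=a)&(s[:,0]<a+20)]
    if len(q):print(a,'ymax',q[:,1].max().round(),'z',q[:,2].min().round(),q[:,2].max().round())
E
```

```text
290 ymax -123.0 z 115.0 240.0
310 ymax -57.0 z 114.0 409.0
330 ymax 8.0 z 113.0 411.0
350 ymax 73.0 z 117.0 412.0
370 ymax 120.0 z 117.0 412.0
390 ymax 119.0 z 169.0 410.0
410 ymax -121.0 z 253.0 253.0
```

```bash
python3 -m jog '[[[0.062,-0.506,-0.273],[-0.297,0,0]],[[0.062,-0.506,-0.273],[-0.297,0,0]],[[0.062,-0.506,-0.273],[-0.297,0,0]],[[0.062,-0.506,-0.273],[-0.297,0,0]],[[0.062,-0.506,-0.273],[-0.297,0,0]],[[0.062,-0.506,-0.273],[-0.297,0,0]],[[0.062,-0.506,-0.273],[-0.297,0,0]],[[0.062,-0.506,-0.273],[-0.297,0,0]],[[0.062,-0.506,-0.273],[-0.297,0,0]],[[0.062,-0.506,-0.273],[-0.297,0,0]]]' 1
python3 - <<'E'
from h import *
from scipy.spatial.transform import Rotation as R
o=get_obs();M=R.from_quat(o['tool_rot']).as_matrix();print(o['t'],M.round(3),o['position'],np.round(o['q'],2))
p,d=snap('wrist','w1')
m=camera_model('wrist');K=np.array(m['camera_matrix']);H=np.array(m['hand_eye'])
h=cv2.cvtColor(p,cv2.COLOR_RGB2HSV)
b=(h[...,0]>103)&(h[...,0]<122)&(h[...,1]>90)
k,l,s,c=cv2.connectedComponentsWithStats(b.astype(np.uint8));i=1+s[1:,4].argmax();print(s[i],c[i])
vu=np.argwhere(l==i);x=(vu[:,1]-K[0,2])/K[0,0];y=(vu[:,0]-K[1,2])/K[1,1];r=np.hypot(x,y)+1e-9
ray=np.stack([np.sin(r)*x/r,np.sin(r)*y/r,np.cos(r)],-1)
dirs=ray@H[:3,:3].T@M.T;org=M@H[:3,3]+o['position'];dd=d[l==i];ok=dd>0
W=org+dirs/ray[:,2:]*dd[:,None];W=W[ok]
print('z pct',np.percentile(W[:,2],[2,50,98]));t=W[W[:,2]>122]
print(len(t),cv2.minAreaRect(t[:,:2].astype(np.float32)),t.mean(0))
E
```

```text
t: 0.93
position: [405.2, 303.0, 200.0]
tool_rot: [-0.514, 0.485, 0.515, 0.485]
wrist_force: [0.3, 0.6, 0.5]
grip_width: 1.002
0.9333 [[-0.001 -0.998 -0.06 ]
 [ 0.    -0.06   0.998]
 [-1.     0.001  0.   ]] [405.22443691 303.02390775 199.9923245 ] [ 0.48  0.19 -0.19  1.19  0.    0.42]
[ 305  163   37   78 2042] [323.14299706 198.64201763]
z pct [ 34.9059475  126.55002953 128.81046898]
1316 ((405.53692626953125, 303.8405456542969), (48.35924530029297, 15.492573738098145), 3.017810821533203) [404.22816862 303.69472361 127.12235795]
```

View pics/w1.png

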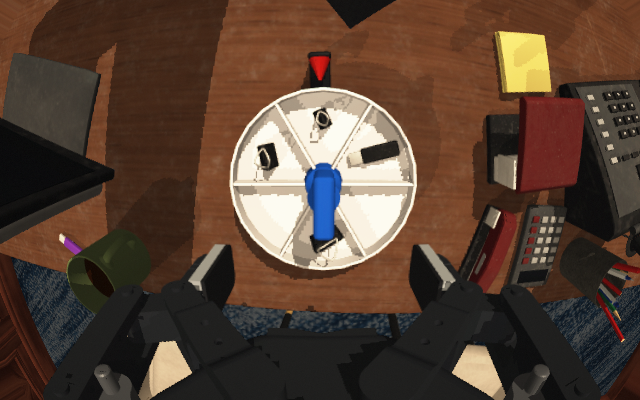

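The wrist view shows the blue bar centred at about (323,199), between the fingers. The bar measures 48×15.5 mm at (405.5, 303.8), yaw 3°, which matches the top view, and the stick is confirmed at (373,153). I'll descend, then close gently.

```bash
python3 -m jog '[[[0.05,0,0.001],[0,0,0]],[[0.1,0,0.001],[0,0,0]],[[0.14,0,0.001],[0,0,0]],[[0.18,0,0.001],[0,0,0]],[[0.206,0,0.001],[0,0,0]],[[0.206,0,0.001],[0,0,0]],[[0.206,0,0.001],[0,0,0]]]' 1
python3 -m jog '[[[0,0,0],[0,0,0]],[[0,0,0],[0,0,0]],[[0,0,0],[0,0,0]],[[0,0,0],[0,0,0]],[[0,0,0],[0,0,0]],[[0,0,0],[0,0,0]],[[0,0,0],[0,0,0]],[[0,0,0],[0,0,0]],[[0,0,0],[0,0,0]],[[0,0,0],[0,0,0]]]' 0 30
```

```text
t: 1.57
position: [403.8, 305.0, 97.0]
tool_rot: [-0.516, 0.484, 0.516, 0.483]
wrist_force: [0.2, -0.6, 0.5]
grip_width: 1.002
t: 2.4
position: [405.5, 304.5, 97.8]
tool_rot: [-0.515, 0.484, 0.515, 0.485]
wrist_force: [-1.7, 2.6, 5.5]
grip_width: 0.179
```

```bash
python3 -m jog '[[[0,0,0],[-0.01,0,0]],[[0,0,0],[-0.03,0,0]],[[0,0,0],[-0.06,0,0]],[[0,0,0],[-0.09,0,0]],[[0,0,0],[-0.12,0,0]],[[0,0,0],[-0.15,0,0]],[[0,0,0],[-0.18,0,0]],[[0,0,0],[-0.21,0,0]],[[0,0,0],[-0.24,0,0]],[[0,0,0],[-0.267,0,0]]]' 0 30
python3 -m jog '[[[0,0,0],[-0.03,0,0]],[[0,0,0],[-0.06,0,0]],[[0,0,0],[-0.09,0,0]],[[0,0,0],[-0.12,0,0]],[[0,0,0],[-0.15,0,0]],[[0,0,0],[-0.18,0,0]],[[0,0,0],[-0.21,0,0]],[[0,0,0],[-0.24,0,0]],[[0,0,0],[-0.267,0,0]]]'
python3 -m jog '[[[0,0,0],[-0.03,0,0]],[[0,0,0],[-0.06,0,0]],[[0,0,0],[-0.09,0,0]],[[0,0,0],[-0.115,0,0]],[[0,0,0],[-0.133,0,0]],[[0,0,0],[-0.133,0,0]],[[0,0,0],[-0.133,0,0]],[[0,0,0],[-0.133,0,0]]]'
```

```text
t: 3.23
position: [405.6, 303.9, 97.8]
tool_rot: [0.605, -0.366, -0.605, -0.366]
wrist_force: [-0.3, 1.0, 6.9]
grip_width: 0.185
t: 3.98
position: [406.0, 303.5, 97.8]
tool_rot: [0.669, -0.232, -0.667, -0.232]
wrist_force: [0.9, -1.3, 6.1]
grip_width: 0.183
t: 4.65
position: [406.2, 303.4, 97.8]
tool_rot: [0.689, -0.162, -0.688, -0.162]
wrist_force: [1.3, -1.2, 4.9]
grip_width: 0.18
```

```bash
python3 - <<'E'
from h import *
from scipy.spatial.transform import Rotation as R
o=get_obs();M=R.from_quat(o['tool_rot']).as_matrix();print(o['t'],np.degrees(np.arctan2(M[1,2],M[0,2])),o['wrist_torque'],np.round(o['q'],2))
snap('wrist','w2')
E
```

```text
4.65 153.52624429170507 [-0.21336278 -0.02166309  0.07829238] [ 0.48  0.27 -0.36  0.94 -0.   -0.62]
```

View pics/w2.png

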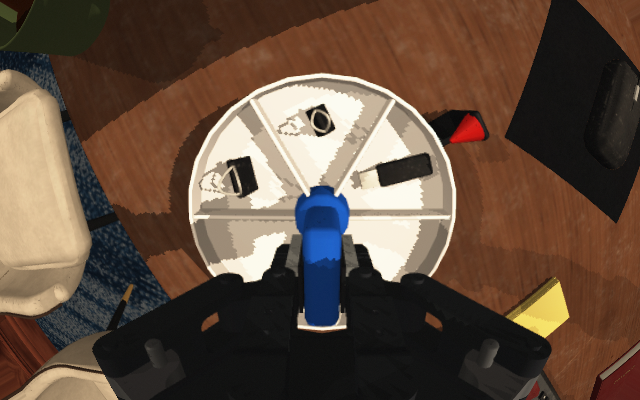

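The wrist view shows the stick at (405,170), in line with the red pointer at (470,128). The tool turned exactly 60°. Release, then rise.

```bash
python3 -m jog '[[[0,0,0],[0,0,0]],[[0,0,0],[0,0,0]],[[0,0,0],[0,0,0]],[[0,0,0],[0,0,0]],[[0,0,0],[0,0,0]],[[0,0,0],[0,0,0]],[[0,0,0],[0,0,0]],[[0,0,0],[0,0,0]],[[0,0,0],[0,0,0]],[[0,0,0],[0,0,0]]]' 1
python3 -m jog '[[[-0.03,0,0],[0,0,0]],[[-0.07,0,0],[0,0,0]],[[-0.12,0,0],[0,0,0]],[[-0.18,0,0],[0,0,0]],[[-0.24,0,0],[0,0,0]],[[-0.3,0,0],[0,0,0]],[[-0.3,0,0],[0,0,0]],[[-0.3,0,0],[0,0,0]],[[-0.3,0,0],[0,0,0]],[[-0.3,0,0],[0,0,0]]]'
python3 - <<'E'
from h import *
from scipy.spatial.transform import Rotation as R
o=get_obs();M=R.from_quat(o['tool_rot']).as_matrix();print(o['t'],o['position'],o['wrist_force'])
p,d=snap('wrist','w3');m=camera_model('wrist');K=np.array(m['camera_matrix']);H=np.array(m['hand_eye'])
h=cv2.cvtColor(p,cv2.COLOR_RGB2HSV)
org=M@H[:3,3]+o['position']
def rays(mask):
    vu=np.argwhere(mask);x=(vu[:,1]-K[0,2])/K[0,0];y=(vu[:,0]-K[1,2])/K[1,1];r=np.hypot(x,y)+1e-9
    return np.stack([np.sin(r)*x/r,np.sin(r)*y/r,np.cos(r)],-1)
def world(mask,z=None):
    ry=rays(mask);D=ry@H[:3,:3].T@M.T
    if z is not None: return org+D*((z-org[2])/D[:,2])[:,None]
    dd=d[mask];return (org+D/ry[:,2:]*dd[:,None])[dd>0]
b=(h[...,0]>103)&(h[...,0]<122)&(h[...,1]>90);W=world(b);t=W[(W[:,2]>122)&(np.hypot(W[:,0]-405,W[:,1]-303)<60)]
U,S,V=np.linalg.svd(t[:,:2]-t[:,:2].mean(0),full_matrices=False);print('bar',cv2.minAreaRect(t[:,:2].astype(np.float32)),np.degrees(np.arctan2(V[0,1],V[0,0]))%180)
dark=(p.max(2)<75)
k,l,s,c=cv2.connectedComponentsWithStats(dark.astype(np.uint8))
for i in range(1,k):
    if s[i,4]>80:
        w=world(l==i,35);c0=w.mean(0)
        if np.hypot(c0[0]-405,c0[1]-303)<95: print('dark',s[i],cv2.minAreaRect(w[:,:2].astype(np.float32)),'ang',np.degrees(np.arctan2(c0[1]-303.5,c0[0]-405)))
red=((h[...,0]<6)|(h[...,0]>174))&(h[...,1]>190)&(h[...,2]>120)
w=world(red);w=w[np.hypot(w[:,0]-290,w[:,1]-297)<40];c0=w.mean(0);print('red',c0,np.degrees(np.arctan2(c0[1]-303.5,c0[0]-405)))
E
```

```text
t: 5.53
position: [405.3, 304.0, 97.3]
tool_rot: [0.688, -0.162, -0.688, -0.162]
wrist_force: [-0.0, -0.7, 0.1]
grip_width: 0.997
t: 6.37
position: [404.5, 303.6, 245.9]
tool_rot: [-0.688, 0.162, 0.689, 0.161]
wrist_force: [0.1, -0.5, -0.1]
grip_width: 1.001
6.3667 [404.52054073 303.55697772 245.91197929] [ 0.14852032 -0.49201429 -0.08685168]
bar ((421.5431213378906, 296.4521179199219), (50.12150192260742, 48.725467681884766), 63.87503433227539) 64.08952106386981
dark [353 137  34  20 406] ((340.752197265625, 300.77423095703125), (14.976616859436035, 38.085357666015625), 79.74518585205078) ang -177.56273356336487
dark [263 140  17  23 144] ((444.8946228027344, 255.0526885986328), (24.689130783081055, 16.172971725463867), 74.80403900146484) ang -53.25534157639668
dark [309 212  30  24 231] ((431.0450744628906, 359.6023864746094), (34.78201675415039, 18.43579864501953), 1.8223087787628174) ang 64.52274645422708
red [291.21295153 293.01344529  46.88932764] -174.73452460504112
```

View pics/w3.png

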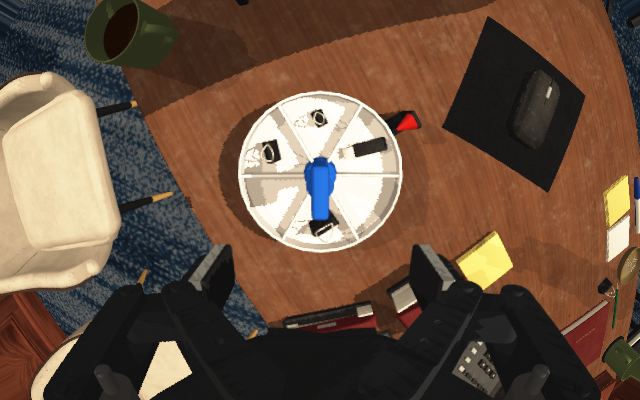

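The wrist view shows the stick's compartment at (370,147), facing the pointer at (405,122). The stick lies flat inside, and the gripper is clear at 246 mm height. The bar yaw is now 64° against 3–4° before, so it turned +60°. I'll hand in.

```bash
python3 -c "
from workcell import *
o=get_obs();print(o['t'],sign_off())"
```

```text
the job is handed in; nothing more can be done
6.4167 None
```

I turned the carousel one click anticlockwise (+60°), so the memory stick's compartment now faces the red pointer. Then I let go, raised the gripper clear and handed the job in at 6.4 s.

- **Turn:** I gripped the blue handle at 30 N and turned the tool 60°. After release, the handle bar's yaw was about 64°, against 3–4° at the start, so it is in the next click stop to within measurement error.
- **Stick:** it is still lying flat in its compartment. Its direction from the axis measures about −178°, and the pointer's about −175° to −177°.
- **Gripper and forces:** the fingers are open, the tool is 246 mm above the desk and touching nothing. The wrist force readings stayed below 8 N.
- **Check that disagreed:** my last rectangle fit of the handle picked up stray points (50 × 49 mm), so I ignored it and took the 64° from the principal direction of those same points. The 60° tool turn and the last picture agree with it.

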